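Put the trimming loop away in its eyelet stand

ROBOT

A 6-joint arm with a two-finger parallel gripper is mounted at the origin on the work surface. World frame = base frame: x ahead of the robot, y to its left, z up, the work surface at z = 0. Lengths are in m, angles in rad, forces in N, time in s.
With the tool pointing down it reaches from about 0.3 to 0.95 m from the base axis. Payload 3.1 kg.
Tool frame: the origin (TCP) lies at the very end of the fingers, on their centre line; the grasp point (between the pads) lies behind it (arm.grip_depth is the z of the grasp point in the tool frame, in m); z points along the fingers, y is the line along which they close (so a half turn about z gives the same grasp; the last joint's range is limited). The gripper opens to 85 mm and grips with 20 to 120 N. Pads are 22 mm wide; open, the fingers measure 114 mm over their backs; the gripper's body (76 mm by 85 mm) begins 54 mm behind the grasp point. The pads swing forward as they close: fully open they stand 13 mm farther back than shut.
Start: joints at [1.158, 0.308, 1.634, -0, 1.2, -0.07], TCP at [0.21, 0.589, 0.203] pointing down, gripper open.
Joint ranges: [-3.06, 3.06], [-0.79, 1.96], [0.05, 2.63], [-1.19, 4.34], [0.05, 2.64], [-2.94, 2.94]. Speed limits (rad/s): [2.79, 2.79, 3.14, 3.14, 3.14, 3.14].

INTERFACE

Orientations are given as a rotation vector (axis times angle).
In Python, from plant import arm gives the robot as it stands. The module is installed in compiled form; this text tells all that it offers.
- The arm moves only by the shell command python3 -m pendant 'ROWS' [OPENING]. ROWS is JSON, a list of rows, each an object with "travel": the shift along the tool's x, y, z as a fraction of full scale, a list of three; "dr": the turn, a rotation vector about the tool's x, y, z as a fraction of full scale, a list of three. A call has 1 to 20 rows; each row shifts and turns the commanded pose from where the row before left it, along the tool's axes as they then stand; what a row does not reach is not made up. Full scale, the value 1, is 25 mm for a shift and 0.12 rad for a turn. A row lasts 1/10 s, in which the tool goes at most 50 mm and 8.59 degrees, less where a joint would pass 70% of its speed; a pose out of reach is approached as far as the arm can. A call with a number of a shift or a turn outside -1 to 1 is refused whole. A call with a gripper value outside its range is refused whole. OPENING is the opening, from -1 (shut) to 1 (fully open), so that 0 is half open, set as the call begins (- or left out, the last holds). The fingers move at their own pace and stop on an object; the grip force is fixed at half the most. Time passes only in rows, so rows that do not move let the fingers close. It gives the time, the measured TCP pose, the force, the opening and the grip force at its end, in the units of the state.
- arm.get_obs(): the state, without advancing time (a new reading comes with each control period).
- arm.snapshot(name): name is "scene" or "top" or "wrist"; returns (picture, depth): 400x640x3 uint8, red, green, blue; 400x640 float32, m along the optical axis (not along the pixel's ray), 0 where there is no reading.
- arm.camera_model(name): a dict with "mtx" (3x3 intrinsics, pixels), "k1" (the pictures are not rectified: a ray, as slopes to the right and down, at radius r is drawn at 1 + k1 r^2 times it, then the intrinsics apply), "xyz" and "rotation" of the camera in the world; the wrist camera has in their place "tool_from_camera" (4x4, takes a point from camera to tool coordinates, whose origin is the TCP and whose axes are the flange's). Camera axes: x right, y up, looking along -z (the intrinsics and any distortion apply to the point x, -y, -z); pixel columns grow to the right and rows downward; lengths in m; the calibration is good to about 2 mm. A picture is of the moment at which its call begins: read the wrist's pose just before it. camera_model takes no time and is no camera call.
- arm.sign_off(): hands the job in; it is judged then, once.
Trained networks look in the newest picture that a camera, given by its name, has taken for a name from the list of things; names that differ only in an ending like _2 or _b are one class to them, and where a whole thing is asked for, a point or a joint stands for the part that bears it (a point fixed in the world has none). Each returns a list of dicts, best first, with "score" (0 to 1); they miss things now and then, are a little off and sometimes report something else, mostly with a low value. They report only what shows in the picture. A call takes as long as a camera call.
- arm.outline_of(camera, query): "region" (400x640 bool, what is visible of it) and "bbox" ([left, top, right, bottom] in pixels, round what is visible of it).
The state is a dict: "time_s": time; "qpos": joint angles; "joint_velocities": joint speeds; "joint_efforts": joint torques, N m; "tool_pos": TCP position; "ee_rot": TCP orientation; "force": force on the tool from outside, world axes, zero at the start; "torque": the same for the moment, N m; "gripper_width": finger opening in m; "grasp_force": force on a finger pad.
Only numpy, scipy, OpenCV 4.12 (cv2) and the standard library are available. Lean on these libraries where they do the work, as an engineer would, in place of code of your own. Each camera call takes 0.05 s, during which the arm holds its last target. There are 200 camera calls.

TASK

Put the trimming loop (the bamboo-handled tool with the wire loop on top) away: lift it out of the wooden tool block and lower it, handle down, through the eyelet of the little steel stand, holding it until its foot is about down in the dish below, then let go and leave it standing there. Leave the needle tool and the ball tool standing in the block.

Things in the scene. Friction and masses are not known exactly. Their poses are not given: they have to be found in the camera images.
- loop_tool: Loose, upright in a hole of the fixed wooden block. Bamboo rod handle 14 mm thick, 130 mm long, its top 45 mm squared to grip; flat loop of 4 mm wire, 36 mm wide along y, 4 mm along x, so straddle it closing along x. 177 mm tall, 45 g. Origin: centre of handle's foot; z up the handle. Block top 42 mm above the foot; hole 16 mm wide; pulls straight up. Holes in row along y, 70 mm apart.
- eyelet (a point): Centre of a fixed, level steel ring: inner diameter 38 mm, outer 46, 6 high. A dish floor (inner diameter 38 mm, rim 8 mm high) lies 62 mm straight below this point; the handle's foot stands on it. z up. The ring is carried by an 8 mm post 46 mm off along +x, topping 4 mm above this point. The stand may be left or right of the robot, turned up to 35 degrees.
- needle_tool: Same bamboo handle, origin and axes as the trimming loop, standing in another hole of the block; head: one straight 4 mm steel needle, 176 mm tall overall. To be left alone.
- ball_tool: Same bamboo handle, origin and axes as the trimming loop, standing in another hole of the block; head: a 4 mm steel stem with a 13 mm ball, 175 mm tall overall. To be left alone.

How it is judged:
On the way, in this order (a step that is already met when the one before it is completed fails the run):
1. the trimming loop is lifted clear of the block, in the fingers (its foot over 75 mm above the work surface) (height (world z) of loop_tool above 0.075 m and contact force between the fingers and loop_tool above 0.3 N), for 0.1 s.
2. still in the fingers, its handle is through the eyelet, the foot at least 42 mm below the ring's centre (20 mm or less above the dish) (x of eyelet in the frame of loop_tool between -0.014 and 0.014 m and y of eyelet in the frame of loop_tool between -0.014 and 0.014 m and z of eyelet in the frame of loop_tool above 0.042 m and contact force between the fingers and loop_tool above 0.3 N), for 0.1 s.
At the end, for the whole second after the job is handed in: The trimming loop stands released and at rest through the eyelet: ring centre within 14 mm of the handle axis in its x and y and over 52 mm up from the foot, leaning under 24 degrees; needle and ball tools upright in their holes, moved under 20 mm (x of eyelet in the frame of loop_tool between -0.014 and 0.014 m and y of eyelet in the frame of loop_tool between -0.014 and 0.014 m and z of eyelet in the frame of loop_tool above 0.052 m and angle between loop_tool's own z axis and vertical below 0.42 rad and linear speed of loop_tool below 0.05 m/s and angular speed of loop_tool below 1.5 rad/s and distance of each of needle_tool, ball_tool from where it was at the start of the episode below 0.02 m and angle between each of needle_tool, ball_tool's own z axis and vertical below 0.2 rad); the robot touches nothing.
It fails at once if another tool is pulled up or knocked out of place (moved 30 mm) (distance of any of needle_tool, ball_tool from where it was at the start of the episode above 0.03 m).
It also fails if it takes over 45 s, if anything falls off the work surface, if the arm or the gripper's body presses on something with over 40 N, if the wrist force passes 120 N, or if a joint passes its speed limit or range.

## Working session

There is one attempt and no reset: what is moved stays moved. The work goes in short steps, Python scripts to look and compute and a shell command to move; the robot and the scene stay as the last step left them, time stands still between calls to the robot, and variables do not carry over. Pictures are saved under pics/ and viewed, at most 10 in all, crops included, and the job is handed in when it is done.

```bash
mkdir -p pics
cat > h.py <<'E'
import numpy as np, cv2
from scipy.spatial.transform import Rotation as R
from plant import arm
def cam(n,obs=None):
    m=arm.camera_model(n)
    if 'xyz' in m:
        r=np.array(m['rotation'],float); r=r if r.shape==(3,3) else R.from_rotvec(r).as_matrix()
        return m,r,np.array(m['xyz'])
    T=np.array(m['tool_from_camera']); Rt=R.from_rotvec(obs['ee_rot']).as_matrix()
    return m,Rt@T[:3,:3],Rt@T[:3,3]+obs['tool_pos']
def pts(n,depth,mask,obs=None):
    m,r,t=cam(n,obs); v,u=np.nonzero(mask&(depth>0))
    K=np.array(m['mtx']); k=m['k1']
    s=cv2.undistortPoints(np.c_[u,v].astype(float)[:,None],K,np.array([k,0,0,0.])) [:,0]
    d=depth[v,u]; return np.c_[s[:,0]*d,-s[:,1]*d,-d]@r.T+t
def ray(n,uv,obs=None):
    m,r,t=cam(n,obs)
    s=cv2.undistortPoints(np.array(uv,float).reshape(-1,1,2),np.array(m['mtx']),np.array([m['k1'],0,0,0.]))[:,0]
    return t,np.c_[s[:,0],-s[:,1],-np.ones(len(s))]@r.T
def proj(n,P,obs=None):
    m,r,t=cam(n,obs); c=(np.atleast_2d(P)-t)@r; s=c[:,:2]/-c[:,2:]*[1,-1]
    s=s*(1+m['k1']*(s**2).sum(1,keepdims=True)); K=np.array(m['mtx']); return s@K[:2,:2].T+K[:2,2]
E
python3 - <<'E'
from h import *
np.set_printoptions(precision=4,suppress=True)
o=arm.get_obs(); print(o)
for n in('scene','top'):
    p,d=arm.snapshot(n); cv2.imwrite(f'pics/{n}0.png',p[...,::-1]); np.savez(f'{n}0.npz',p=p,d=d)
    m,r,t=cam(n); print(n,m)
    for q in('loop_tool','needle_tool','ball_tool','eyelet'):
        for z in arm.outline_of(n,q)[:2]:
            P=pts(n,d,z['region']); print(n,q,z['score'],z['bbox'],len(P), np.median(P,0) if len(P) else '',P[:,2].max() if len(P) else '')
E
```

```text
{'time_s': 0.0, 'qpos': array([ 1.1583,  0.309 ,  1.6352, -0.    ,  1.1997, -0.0697]), 'joint_velocities': array([ 0.002 ,  0.001 , -0.0015, -0.0001, -0.0005,  0.0015]), 'joint_efforts': array([ -0.0011, -41.5262, -27.6658,   0.0001,   0.0102,   0.    ]), 'tool_pos': array([0.2098, 0.5878, 0.2023]), 'ee_rot': array([-0.5358, -3.095 ,  0.0035]), 'force': array([ 0.0976,  0.1501, -0.0757]), 'torque': array([-0.0229, -0.0008,  0.0041]), 'grasp_force': 0.0, 'gripper_width': 0.08542525854695066}
scene {'mtx': array([[366.0806,   0.    , 321.8007],
       [  0.    , 366.0806, 201.5496],
       [  0.    ,   0.    ,   1.    ]]), 'k1': 0.018997525002758572, 'xyz': array([ 1.1107, -0.052 ,  0.4491]), 'rotation': array([0.8167, 0.7405, 1.2941])}
scene loop_tool 0.83 [406.2, 154.1, 416.6, 226.4] 462 [0.5961 0.1616 0.1339] 0.20200198904219954
scene eyelet 0.91 [165.3, 211.1, 232.1, 279.0] 1846 [ 0.5709 -0.2196  0.0233] 0.08978831262778936
top {'mtx': array([[367.493 ,   0.    , 320.3426],
       [  0.    , 367.493 , 199.1105],
       [  0.    ,   0.    ,   1.    ]]), 'k1': -0.029078609642424032, 'xyz': array([ 0.4551, -0.002 ,  0.7445]), 'rotation': array([ 0.1363, -0.1612, -1.5662])}
top loop_tool 0.54 [199.6, 168.3, 231.4, 203.9] 372 [0.5893 0.1641 0.1523] 0.2047315133145643
top needle_tool 0.66 [188.2, 220.2, 216.2, 233.8] 218 [0.5218 0.1782 0.1451] 0.20308375192928552
top needle_tool 0.58 [394.5, 187.4, 454.5, 249.7] 1978 [ 0.5574 -0.2158  0.0248] 0.09217776500330643
top ball_tool 0.86 [215.5, 134.5, 242.7, 163.8] 319 [0.6559 0.1466 0.1351] 0.20184635595836775
top eyelet 0.81 [395.6, 187.1, 455.2, 249.8] 1996 [ 0.5574 -0.2149  0.0248] 0.09217776500330643
```

View pics/scene0.png

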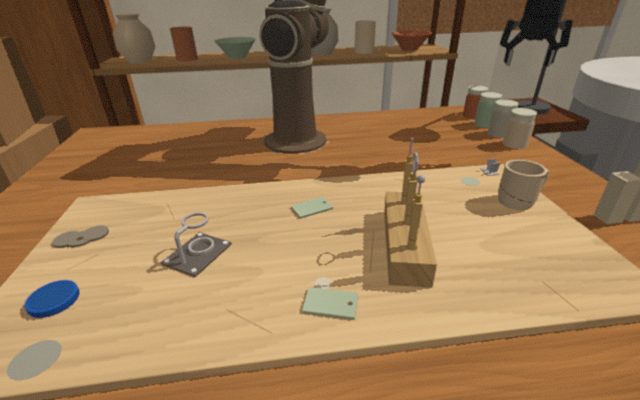

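View pics/top0.png

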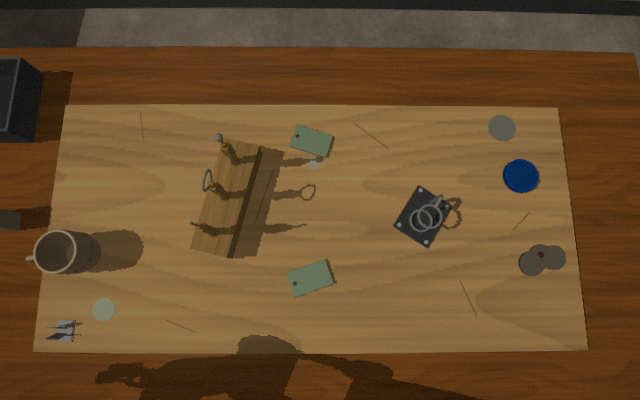

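Run:
```python
from h import *
np.set_printoptions(precision=4,suppress=True)
for n,box in(('scene',(390,420,140,240)),('top',(180,245,130,245))):
    f=np.load(n+'0.npz'); full=np.ones((400,640),bool)
    P=pts(n,f['d'],full)
    # tools: height slices
    for lo,hi in((.06,.09),(.09,.12),(.12,.138),(.15,.21)):
        Q=P[(P[:,2]>lo)&(P[:,2]<hi)&(P[:,0]>.45)&(P[:,0]<.75)&(P[:,1]>.1)&(P[:,1]<.24)]
        for a,b,l in((.49,.555,'needle'),(.555,.625,'loop'),(.625,.7,'ball')):
            q=Q[(Q[:,0]>a)&(Q[:,0]<b)]
            if len(q)>3: print(n,l,lo,len(q),np.median(q,0),q.min(0),q.max(0))
    Q=P[(P[:,0]>.4)&(P[:,0]<.75)&(P[:,1]<-.1)&(P[:,1]>-.35)]
    for lo,hi in((.015,.05),(.058,.076),(.076,.1)):
        q=Q[(Q[:,2]>lo)&(Q[:,2]<hi)]
        if len(q)>3:
            (c,w,a)=cv2.minAreaRect(q[:,:2].astype(np.float32)); print(n,'stand',lo,len(q),np.median(q,0),q.min(0),q.max(0),c,w,a)
```

```text
scene needle 0.06 366 [0.5278 0.1642 0.0667] [0.4905 0.1386 0.0601] [0.5549 0.2139 0.0887]
scene loop 0.06 651 [0.5964 0.1538 0.0667] [0.5553 0.1206 0.0603] [0.6249 0.2081 0.0898]
scene ball 0.06 1328 [0.6667 0.1439 0.0668] [0.625  0.1047 0.06  ] [0.7    0.1907 0.0895]
scene needle 0.09 65 [0.5278 0.1766 0.1045] [0.5213 0.1732 0.0906] [0.5302 0.1808 0.1197]
scene loop 0.09 90 [0.5963 0.1603 0.1052] [0.5836 0.1562 0.0902] [0.5994 0.1655 0.1199]
scene ball 0.09 140 [0.6645 0.1456 0.1062] [0.6529 0.1396 0.0903] [0.6673 0.154  0.12  ]
scene needle 0.12 57 [0.5284 0.1771 0.1293] [0.5192 0.1726 0.1202] [0.5308 0.1858 0.138 ]
scene loop 0.12 77 [0.5971 0.1616 0.1294] [0.5833 0.1567 0.1209] [0.6014 0.1699 0.1377]
scene ball 0.12 102 [0.6648 0.1452 0.1288] [0.6514 0.1394 0.1201] [0.6677 0.1532 0.1378]
scene needle 0.15 103 [0.5252 0.1801 0.1644] [0.5156 0.1735 0.1502] [0.5313 0.1856 0.2013]
scene loop 0.15 179 [0.5952 0.1627 0.1716] [0.5747 0.1569 0.1504] [0.6097 0.1697 0.2022]
scene ball 0.15 198 [0.6618 0.1465 0.1671] [0.6518 0.1403 0.1501] [0.6671 0.1557 0.1993]
scene stand 0.015 18977 [ 0
[... 1536 characters left out ...]
 0.2047]
top ball 0.15 143 [0.6572 0.1475 0.1678] [0.6509 0.1411 0.1504] [0.6652 0.157  0.2018]
top stand 0.015 20700 [ 0.5623 -0.2223  0.0186] [ 0.4   -0.35   0.015] [ 0.75   -0.1     0.0492] (0.5750027298927307, -0.22498516738414764) (0.24993833899497986, 0.34998565912246704) 89.9964828491211
top stand 0.058 7 [ 0.5876 -0.2331  0.0636] [ 0.5847 -0.234   0.0606] [ 0.5904 -0.231   0.0757] (0.5875283479690552, -0.23250237107276917) (0.005677297245711088, 0.0029788122046738863) 2.1552205085754395
top stand 0.076 226 [ 0.5564 -0.2207  0.0891] [ 0.5264 -0.237   0.0806] [ 0.5901 -0.1881  0.0922] (0.5596474409103394, -0.21132710576057434) (0.0435539111495018, 0.06593512743711472) 82.42069244384766
```

```bash
python3 -m pendant '[{"travel":[0,0,-1],"dr":[0,0,-0.5]},{"travel":[0,0,-1],"dr":[0,0,-0.5]}]'
python3 -m pendant '[{"travel":[-1,-0.7,0],"dr":[0,0,0]},{"travel":[-1,-0.7,0],"dr":[0,0,0]},{"travel":[-1,-0.7,0],"dr":[0,0,0]},{"travel":[-1,-0.7,0],"dr":[0,0,0]},{"travel":[-1,-0.7,0],"dr":[0,0,0]},{"travel":[-1,-0.7,0],"dr":[0,0,0]},{"travel":[-1,-0.7,0],"dr":[0,0,0]},{"travel":[-1,-0.7,0],"dr":[0,0,0]},{"travel":[-1,-0.7,0],"dr":[0,0,0]},{"travel":[-1,-0.7,0],"dr":[0,0,0]},{"travel":[-1,-0.7,0],"dr":[0,0,0]},{"travel":[-1,-0.7,0],"dr":[0,0,0]},{"travel":[-1,-0.7,0],"dr":[0,0,0]},{"travel":[-1,-0.7,0],"dr":[0,0,0]},{"travel":[-1,-0.7,0],"dr":[0,0,0]},{"travel":[-1,-0.7,0],"dr":[0,0,0]},{"travel":[-0.5,-0.35,0],"dr":[0,0,0]},{"travel":[0,0,0],"dr":[0,0,0]},{"travel":[0,0,0],"dr":[0,0,0]}]'
python3 - <<'E'
from h import *
np.set_printoptions(precision=4,suppress=True)
print(arm.grip_depth)
o=arm.get_obs(); Rt=R.from_rotvec(o['ee_rot']).as_matrix(); print(o['tool_pos'],o['force']); print(Rt)
p,d=arm.snapshot('wrist'); cv2.imwrite('pics/w1.png',p[...,::-1])
P=pts('wrist',d,np.ones(d.shape,bool),o)
Q=P[(P[:,0]>.45)&(P[:,0]<.75)&(P[:,1]>.1)&(P[:,1]<.24)]
print('block top',np.median(Q[(Q[:,2]>.055)&(Q[:,2]<.08)],0))
for lo,hi in((.12,.15),(.15,.16),(.165,.21)):
    for a,b,l in((.49,.555,'needle'),(.555,.625,'loop'),(.625,.7,'ball')):
        q=Q[(Q[:,2]>lo)&(Q[:,2]<hi)&(Q[:,0]>a)&(Q[:,0]<b)]
        if len(q)>3: print(l,lo,len(q),np.median(q,0),q.min(0),q.max(0))
for q in('loop_tool','needle_tool','ball_tool'):
    for z in arm.outline_of('wrist',q)[:1]:
        r=pts('wrist',d,z['region'],o); print(q,z['score'],z['bbox'],np.median(r,0),r.min(0),r.max(0))
E
```

```text
time_s: 0.7
tool_pos: [0.2097, 0.5877, 0.2527]
ee_rot: [-0.345, -3.122, 0.005]
force: [-0.5, 1.2, 1.5]
gripper_width: 0.0856
grasp_force: 0.0
time_s: 2.6
tool_pos: [0.548, 0.2164, 0.2533]
ee_rot: [-0.35, -3.121, -0.001]
force: [-0.5, -0.3, 0.2]
gripper_width: 0.0856
grasp_force: 0.0
-0.0187
[0.548  0.2164 0.2533] [-0.4775 -0.2843  0.2035]
[[-0.9752  0.2213 -0.0011]
 [ 0.2213  0.9752  0.0008]
 [ 0.0012  0.0005 -1.    ]]
block top [0.5722 0.1721 0.0678]
needle 0.12 102 [0.5191 0.1874 0.136 ] [0.5159 0.1787 0.1203] [0.5323 0.1908 0.1498]
loop 0.12 170 [0.5862 0.1691 0.1372] [0.584  0.1605 0.1202] [0.5992 0.1738 0.1499]
ball 0.12 212 [0.654  0.1518 0.1356] [0.6512 0.1441 0.1202] [0.6672 0.1573 0.15  ]
needle 0.15 119 [0.5206 0.1858 0.1555] [0.5161 0.1761 0.1501] [0.5321 0.1907 0.1593]
loop 0.15 105 [0.5877 0.1696 0.1553] [0.5841 0.1599 0.1501] [0.6    0.1737 0.1597]
ball 0.15 132 [0.6554 0.152  0.1554] [0.6521 0.141  0.1503] [0.6672 0.1574 0.1596]
needle 0.165 134 [0.5234 0.1834 0.1691] [0.5193 0.1777 0.1657] [0.5293 0.187  0.2027]
loop 0.165 369 [0.5925 0.1661 0.1902] [0.5748 0.161  0.1654] [0.6084 0.171  0.2041]
ball 0.165 136 [0.6583 0.1499 0.1716] [0.6531 0.1443 0.1652] [0.6651 0.1544 0.1953]
loop_tool 0.93 [271.0, 207.7, 295.3, 277.9] [0.5873 0.1677 0.1562] [0.5748 0.1335 0.0656] [0.6469 0.1738 0.2041]
needle_tool 0.58 [265.0, 152.2, 297.2, 183.5] [0.5217 0.185  0.1548] [0.5159 0.1604 0.0344] [0.5466 0.1908 0.2027]
ball_tool 0.72 [269.1, 255.7, 293.4, 322.1] [0.6551 0.1509 0.1359] [0.6512 0.0805 0.0164] [0.7836 0.1581 0.1953]
```

View pics/w1.png

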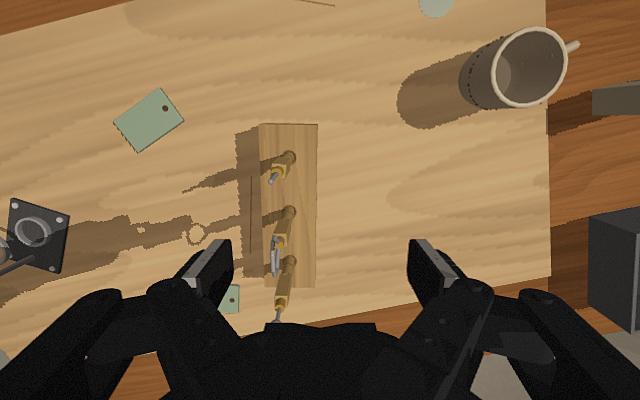

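```bash
python3 -m pendant '[{"travel":[-0.72,-0.53,0],"dr":[0,0,0]},{"travel":[-0.72,-0.53,0],"dr":[0,0,0]},{"travel":[-0.72,-0.52,0],"dr":[0,0,0]},{"travel":[0,0,0],"dr":[0,0,0]},{"travel":[0,0,0],"dr":[0,0,0]},{"travel":[0,0,0.5],"dr":[0,0,0]},{"travel":[0,0,0.5],"dr":[0,0,0]},{"travel":[0,0,0.5],"dr":[0,0,0]},{"travel":[0,0,0.5],"dr":[0,0,0]},{"travel":[0,0,0],"dr":[0,0,0]},{"travel":[0,0,0],"dr":[0,0,0]}]'
python3 - <<'E'
from h import *
np.set_printoptions(precision=4,suppress=True)
o=arm.get_obs()
p,d=arm.snapshot('wrist'); cv2.imwrite('pics/w2.png',p[...,::-1])
P=pts('wrist',d,np.ones(d.shape,bool),o)
Q=P[(P[:,0]>.56)&(P[:,0]<.62)&(P[:,1]>.14)&(P[:,1]<.19)&(P[:,2]>.1)]
for lo,hi in((.1,.15),(.15,.16),(.165,.215)):
        q=Q[(Q[:,2]>lo)&(Q[:,2]<hi)]
        if len(q)>3: print(lo,len(q),np.median(q,0),q.min(0),q.max(0))
E
```

```text
time_s: 3.9
tool_pos: [0.5921, 0.1654, 0.2026]
ee_rot: [-0.349, -3.121, 0.001]
force: [-0.8, -0.4, 0.6]
gripper_width: 0.0856
grasp_force: 0.0
0.1 178 [0.5856 0.1668 0.1289] [0.5839 0.1601 0.1002] [0.5884 0.1735 0.1497]
0.15 144 [0.5891 0.1696 0.1556] [0.5842 0.158  0.1506] [0.6006 0.1736 0.1587]
0.165 406 [0.5888 0.1665 0.2003] [0.5746 0.1605 0.1663] [0.6082 0.1706 0.2043]
```

View pics/w2.png

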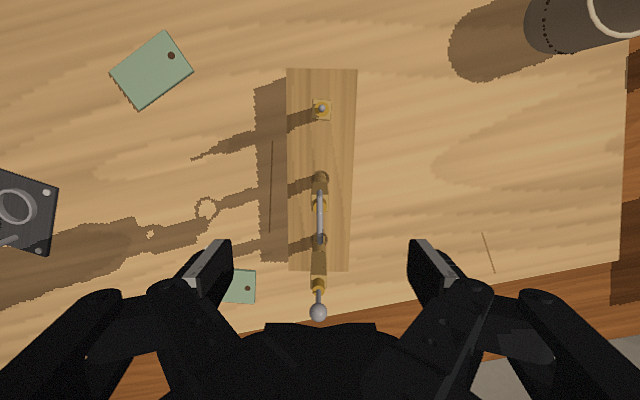

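```bash
python3 -m pendant '[{"travel":[0,0,0.5],"dr":[0,0,0]},{"travel":[0,0,0.5],"dr":[0,0,0]},{"travel":[0,0,0.5],"dr":[0,0,0]},{"travel":[0,0,0.5],"dr":[0,0,0]},{"travel":[0,0,0.4],"dr":[0,0,0]},{"travel":[0,0,0.32],"dr":[0,0,0]},{"travel":[0,0,0],"dr":[0,0,0]},{"travel":[0,0,0],"dr":[0,0,0]}]'
python3 -m pendant '[{"travel":[0,0,0],"dr":[0,0,0]},{"travel":[0,0,0],"dr":[0,0,0]},{"travel":[0,0,0],"dr":[0,0,0]},{"travel":[0,0,0],"dr":[0,0,0]},{"travel":[0,0,0],"dr":[0,0,0]},{"travel":[0,0,0],"dr":[0,0,0]},{"travel":[0,0,0],"dr":[0,0,0]},{"travel":[0,0,0],"dr":[0,0,0]},{"travel":[0,0,0],"dr":[0,0,0]},{"travel":[0,0,0],"dr":[0,0,0]}]' -1
```

```text
time_s: 4.75
tool_pos: [0.5926, 0.1654, 0.1354]
ee_rot: [-0.349, -3.122, 0.0]
force: [-0.9, 0.3, -0.6]
gripper_width: 0.0858
grasp_force: 0.0
time_s: 5.75
tool_pos: [0.5928, 0.1655, 0.1358]
ee_rot: [0.349, 3.122, 0.0]
force: [-0.7, 0.5, 2.4]
gripper_width: 0.0047
grasp_force: 58.9
```

Run:
```python
from h import *
p,d=arm.snapshot('scene'); np.savez('s3.npz',p=p,d=d); a=p[60:290,330:500,::-1]
q,d2=arm.snapshot('wrist'); 
cv2.imwrite('pics/s3.png',np.hstack([cv2.resize(a,None,fx=2.4,fy=2.4,interpolation=2),cv2.resize(q[200:384,240:400,::-1],(390,552))]))
```

```text
(no output)
```

View pics/s3.png

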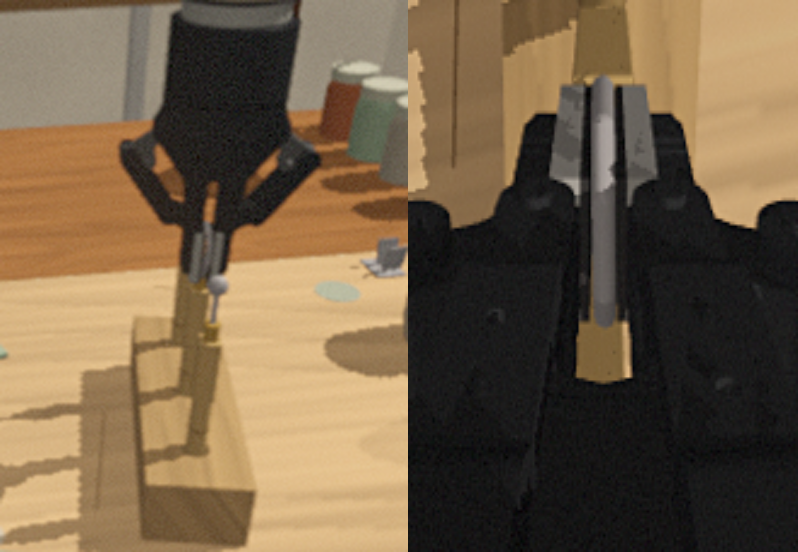

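Run:
```python
from h import *
np.set_printoptions(precision=4,suppress=True)
f=np.load('s3.npz')
for z in (.12,.1358,.1545,.156,.203): print(z,proj('scene',[[.5926,.1655,z]])[0], 'in crop',(proj('scene',[[.5926,.1655,z]])[0]-[330,60])*2.4)
P=pts('scene',f['d'],np.ones((400,640),bool)).reshape(-1,3)
ok=f['d']>0; idx=np.full(ok.shape,-1); idx[ok]=np.arange(ok.sum())
for v in range(140,215,3):
    for u in (404,408,412,416,420):
        if idx[v,u]>=0: print((u,v),P[idx[v,u]],f['p'][v,u],end=' | ')
    print()
```

```text
0.12 [410.7863 197.3042] in crop [193.8872 329.53  ]
0.1358 [411.7958 189.3586] in crop [196.3099 310.4606]
0.1545 [413.0281 179.6759] in crop [199.2675 287.2221]
0.156 [413.1288 178.8857] in crop [199.5091 285.3256]
0.203 [416.4299 153.0439] in crop [207.4317 223.3054]
(404, 140) [ 0.0547  0.3443 -0.0036] [113  77  45] | (408, 140) [0.6037 0.1447 0.2313] [29 27 27] | (412, 140) [0.6053 0.1504 0.2315] [39 32 36] | (416, 140) [ 0.0648  0.3801 -0.0021] [69 43 29] | (420, 140) [0.5847 0.172  0.2216] [73 50 34] | 
(404, 143) [ 0.0853  0.3339 -0.0004] [129  86  53] | (408, 143) [0.6038 0.1452 0.2264] [36 34 32] | (412, 143) [0.605  0.1511 0.2264] [30 26 19] | (416, 143) [ 0.0909  0.3705 -0.0009] [142  93  52] | (420, 143) [0.5855 0.1723 0.2168] [77 50 33] | 
(404, 146) [0.5915 0.1439 0.2163] [32 28 17] | (408, 146) [0.5994 0.1474 0.2194] [44 37 33] | (412, 146) [0.6025 0.1527 0.2203] [40 28 30] | (416, 146) [ 0.1116  0.3632 -0.0017] [169 115  67] | (420, 146) [0.5848 0.1733 0.2113] [56 40 31] | 
(404, 149) [0.5932 0.1438 0.2119] [37 33 24] | (408, 149) [0.6007 0.1475 0.2149] [39 34 32] | 
[... 4607 characters left out ...]
408, 206) [0.5963 0.1609 0.105 ] [118  95  58] | (412, 206) [0.6633 0.1395 0.1491] [115  90  57] | (416, 206) [0.6644 0.1454 0.1492] [123  95  57] | (420, 206) [0.6661 0.1509 0.1497] [113  88  47] | 
(404, 209) [0.5494 0.1731 0.0676] [195 158 104] | (408, 209) [0.5974 0.1611 0.0995] [119  92  57] | (412, 209) [0.6644 0.1397 0.1444] [115  92  54] | (416, 209) [0.6661 0.1452 0.1449] [123  96  64] | (420, 209) [0.6662 0.1515 0.1444] [124  98  60] | 
(404, 212) [0.5572 0.1707 0.0661] [184 147  99] | (408, 212) [0.5966 0.1621 0.0926] [120  93  57] | (412, 212) [0.6641 0.1404 0.1387] [117  92  58] | (416, 212) [0.667  0.1455 0.1401] [123  97  60] | (420, 212) [0.6668 0.152  0.1392] [137 108  68] |
```

Run:
```python
from h import *
np.set_printoptions(precision=4,suppress=True)
o=arm.get_obs(); p,d=arm.snapshot('wrist'); print(arm.camera_model('wrist')['tool_from_camera'],o['tool_pos'],o['qpos'])
m=np.ones(d.shape,bool); P=pts('wrist',d,m,o); I=np.full(d.shape,-1); I[d>0]=np.arange((d>0).sum())
T=(P-o['tool_pos'])@R.from_rotvec(o['ee_rot']).as_matrix()
for v in range(222,345,8):
    print(v,[ (u,(T[I[v,u]]*1000).round(0).tolist(),p[v,u].tolist()) for u in(295,302,310,318,324,330,338) if I[v,u]>=0])
```

```text
[[ 0.0003  0.9645  0.2639  0.0662]
 [ 1.      0.0003 -0.002   0.0001]
 [-0.002   0.2639 -0.9645 -0.1701]
 [ 0.      0.      0.      1.    ]] [0.5928 0.1655 0.1358] [ 0.2015  0.3591  1.712   0.      1.0699 -1.1465]
222 [(295, [-24.0, -21.0, 69.0], [173, 138, 87]), (302, [-24.0, -15.0, 68.0], [177, 141, 92]), (310, [7.0, -5.0, -15.0], [123, 98, 58]), (318, [8.0, -1.0, -16.0], [123, 95, 57]), (324, [7.0, 3.0, -15.0], [124, 98, 58]), (330, [8.0, 6.0, -15.0], [121, 93, 55]), (338, [-24.0, 16.0, 68.0], [181, 144, 94])]
230 [(295, [-32.0, -21.0, 69.0], [171, 134, 87]), (302, [10.0, -9.0, -34.0], [132, 109, 81]), (310, [10.0, -5.0, -34.0], [104, 100, 94]), (318, [18.0, -0.0, -53.0], [95, 90, 89]), (324, [9.0, 3.0, -31.0], [96, 87, 78]), (330, [10.0, 5.0, -34.0], [105, 101, 96]), (338, [-31.0, 17.0, 67.0], [178, 143, 93])]
238 [(295, [7.0, -12.0, -35.0], [0, 3, 10]), (302, [10.0, -8.0, -44.0], [107, 102, 97]), (310, [10.0, -4.0, -43.0], [110, 104, 98]), (318, [17.0, -0.0, -60.0], [117, 111, 107]), (324, [5.0, 3.0, -32.0], [94, 88, 87]), (330, [10.0, 5.0, -44.0], [105, 100, 94]), (338, [10.0, 
[... 3227 characters left out ...]
, 105, 64]), (330, [10.0, 3.0, -102.0], [0, 3, 10]), (338, [11.0, 5.0, -103.0], [15, 16, 16])]
334 [(295, [14.0, -6.0, -109.0], [16, 13, 17]), (302, [10.0, -4.0, -106.0], [23, 19, 23]), (310, [10.0, -2.0, -106.0], [12, 13, 20]), (318, [10.0, -0.0, -106.0], [14, 14, 14]), (324, [12.0, 1.0, -107.0], [17, 16, 14]), (330, [11.0, 3.0, -107.0], [26, 23, 25]), (338, [11.0, 5.0, -106.0], [25, 21, 25])]
342 [(295, [10.0, -6.0, -108.0], [19, 20, 18]), (302, [10.0, -4.0, -109.0], [14, 15, 17]), (310, [11.0, -2.0, -109.0], [23, 20, 17]), (318, [10.0, -0.0, -109.0], [26, 20, 25]), (324, [10.0, 1.0, -108.0], [21, 22, 22]), (330, [11.0, 3.0, -109.0], [17, 13, 11]), (338, [11.0, 5.0, -109.0], [21, 24, 25])]
```

```bash
python3 -m pendant '[{"travel":[0,0,0],"dr":[0,0,0]},{"travel":[0,0,0],"dr":[0,0,0]},{"travel":[0,0,0],"dr":[0,0,0]},{"travel":[0,0,0],"dr":[0,0,0]},{"travel":[0,0,0],"dr":[0,0,0]},{"travel":[0,0,0],"dr":[0,0,0]},{"travel":[0,0,0.4],"dr":[0,0,0]},{"travel":[0,0,0.3],"dr":[0,0,0]},{"travel":[0,0,0.2],"dr":[0,0,0]},{"travel":[0,0,0.18],"dr":[0,0,0]},{"travel":[0,0,0],"dr":[0,0,0]},{"travel":[0,0,0],"dr":[0,0,0]}]' 1
python3 -m pendant '[{"travel":[0,0,0],"dr":[0,0,0]},{"travel":[0,0,0],"dr":[0,0,0]},{"travel":[0,0,0],"dr":[0,0,0]},{"travel":[0,0,0],"dr":[0,0,0]},{"travel":[0,0,0],"dr":[0,0,0]},{"travel":[0,0,0],"dr":[0,0,0]},{"travel":[0,0,0],"dr":[0,0,0]},{"travel":[0,0,0],"dr":[0,0,0]},{"travel":[0,0,0],"dr":[0,0,0]},{"travel":[0,0,0],"dr":[0,0,0]}]' -1
```

```text
time_s: 7.1
tool_pos: [0.5925, 0.1654, 0.1083]
ee_rot: [-0.349, -3.122, 0.0]
force: [0.7, 0.0, -0.2]
gripper_width: 0.0853
grasp_force: 0.0
time_s: 8.1
tool_pos: [0.5929, 0.1655, 0.1088]
ee_rot: [0.349, 3.121, 0.0]
force: [-0.2, 0.2, 2.0]
gripper_width: 0.0122
grasp_force: 59.7
```

```bash
python3 -m pendant '[{"travel":[0,0,-0.3],"dr":[0,0,0]},{"travel":[0,0,-0.5],"dr":[0,0,0]},{"travel":[0,0,-0.6],"dr":[0,0,0]},{"travel":[0,0,-0.6],"dr":[0,0,0]},{"travel":[0,0,-0.6],"dr":[0,0,0]},{"travel":[0,0,-0.6],"dr":[0,0,0]},{"travel":[0,0,-0.5],"dr":[0,0,0]},{"travel":[0,0,-0.3],"dr":[0,0,0]},{"travel":[0,0,0],"dr":[0,0,0]},{"travel":[0,0,0],"dr":[0,0,0]}]'
python3 - <<'E'
from h import *
from scipy.optimize import least_squares
np.set_printoptions(precision=4,suppress=True)
for n in('scene','top'):
    f=np.load(n+'0.npz'); P=pts(n,f['d'],np.ones((400,640),bool))
    Q=P[(P[:,0]>.5)&(P[:,0]<.62)&(P[:,1]<-.16)&(P[:,1]>-.27)&(P[:,2]>.078)]
    print(n,np.percentile(Q[:,2],[5,50,95]))
    fun=lambda c:np.clip(np.abs(np.hypot(Q[:,0]-c[0],Q[:,1]-c[1])-.021)-.002,0,.01)
    best=min((least_squares(fun,[x,y],loss='soft_l1',f_scale=.002) for x in np.arange(.53,.58,.01) for y in np.arange(-.23,-.19,.01)),key=lambda s:s.cost)
    post=Q[np.hypot(*(Q[:,:2]-best.x).T)>.04]
    rr=np.hypot(*(Q[:,:2]-best.x).T); print('ring',best.x,best.cost,len(Q),'ring z',np.median(Q[rr<.025,2]),'post',post.mean(0),np.hypot(*(post.mean(0)[:2]-best.x)))
    # dish: ring on floor
    D=P[(P[:,0]>.5)&(P[:,0]<.62)&(P[:,1]<-.16)&(P[:,1]>-.27)]; print('z hist',np.histogram(D[:,2],bins=np.arange(.012,.05,.003)))
    D=D[(D[:,2]>.0295)&(D[:,2]<.045)]; print('dish rim',len(D),D.min(0),D.max(0),np.median(D,0))
    c=P[(np.hypot(*(P[:,:2]-best.x).T)<.016)&(P[:,2]<.06)]; print('floor in dish',np.percentile(c[:,2],[10,50,90]))
E
```

```text
time_s: 9.1
tool_pos: [0.5922, 0.1654, 0.2082]
ee_rot: [-0.349, -3.121, 0.0]
force: [-1.1, -0.3, -0.8]
gripper_width: 0.0127
grasp_force: 59.4
scene [0.0817 0.0864 0.0886]
ring [ 0.5527 -0.2126] 0.0009988124570987536 284 ring z 0.08645281875394331 post [ 0.5892 -0.2356  0.0827] 0.04322268187725719
z hist (array([   2,  830,  149, 1110,  163,   86,   91,    6,    8,    5,    9,
          7]), array([0.012, 0.015, 0.018, 0.021, 0.024, 0.027, 0.03 , 0.033, 0.036,
       0.039, 0.042, 0.045, 0.048]))
dish rim 142 [ 0.5268 -0.2394  0.0295] [ 0.5934 -0.1892  0.0449] [ 0.5629 -0.2213  0.0309]
floor in dish [0.0222 0.0229 0.0238]
top [0.0855 0.0891 0.0912]
ring [ 0.5507 -0.211 ] 0.0006305202872651052 226 ring z 0.08913969507227648 post [ 0.587  -0.2333  0.0868] 0.04261954588189395
z hist (array([  3, 445, 824, 606, 917,  70, 102,  24,   3,   1,   2,   4]), array([0.012, 0.015, 0.018, 0.021, 0.024, 0.027, 0.03 , 0.033, 0.036,
       0.039, 0.042, 0.045, 0.048]))
dish rim 138 [ 0.5264 -0.2363  0.0295] [ 0.5901 -0.1893  0.0432] [ 0.5512 -0.2143  0.0322]
floor in dish [0.0229 0.0243 0.0258]
```

```bash
python3 -m pendant '[{"travel":[-0.1,-0.5,0],"dr":[0,0,0]},{"travel":[-0.1,-0.8,0],"dr":[0,0,0]},{"travel":[-0.1,-0.9,0],"dr":[0,0,0]},{"travel":[-0.1,-0.9,0],"dr":[0,0,0]},{"travel":[-0.1,-0.9,0],"dr":[0,0,0]},{"travel":[-0.1,-0.9,0],"dr":[0,0,0]},{"travel":[-0.1,-0.9,0],"dr":[0,0,0]},{"travel":[-0.1,-0.9,0],"dr":[0,0,0]},{"travel":[-0.1,-0.9,0],"dr":[0,0,0]},{"travel":[-0.1,-0.9,0],"dr":[0,0,0]},{"travel":[-0.1,-0.9,0],"dr":[0,0,0]},{"travel":[-0.1,-0.9,0],"dr":[0,0,0]},{"travel":[-0.1,-0.9,0],"dr":[0,0,0]},{"travel":[-0.1,-0.9,0],"dr":[0,0,0]},{"travel":[-0.1,-0.9,0],"dr":[0,0,0]},{"travel":[-0.1,-0.8,0],"dr":[0,0,0]},{"travel":[-0.1,-0.8,0],"dr":[0,0,0]},{"travel":[-0.08,-0.48,0],"dr":[0,0,0]},{"travel":[0,0,0],"dr":[0,0,0]},{"travel":[0,0,0],"dr":[0,0,0]}]'
python3 - <<'E'
from h import *
np.set_printoptions(precision=4,suppress=True)
o=arm.get_obs(); im=[]
for n in('scene','top'):
    p,d=arm.snapshot(n); np.savez(n+'5.npz',p=p,d=d)
    P=pts(n,d,np.ones((400,640),bool)); Q=P[(np.hypot(*(P[:,:2]-o['tool_pos'][:2]).T)<.03)&(P[:,2]<.215)&(P[:,2]>.1)]
    for lo in np.arange(.1,.215,.02):
        q=Q[(Q[:,2]>lo)&(Q[:,2]<lo+.02)]
        if len(q)>3: print(n,lo.round(3),len(q),np.median(q,0),q.min(0),q.max(0))
    a=p[130:290,130:330] if n=='scene' else p[130:290,340:540]
    im.append(cv2.resize(a[...,::-1],None,fx=2,fy=2,interpolation=2))
cv2.imwrite('pics/s5.png',np.hstack(im))
E
```

```text
time_s: 11.1
tool_pos: [0.5522, -0.2119, 0.2079]
ee_rot: [-0.35, -3.121, -0.001]
force: [0.1, 0.0, -0.3]
gripper_width: 0.0127
grasp_force: 59.4
scene 0.12 73 [ 0.5561 -0.2097  0.1318] [ 0.5476 -0.2177  0.1233] [ 0.5591 -0.2047  0.1398]
scene 0.14 93 [ 0.5562 -0.2095  0.1498] [ 0.548  -0.2171  0.1403] [ 0.5586 -0.2043  0.1599]
scene 0.16 99 [ 0.5562 -0.2099  0.1704] [ 0.5494 -0.218   0.16  ] [ 0.5597 -0.2044  0.18  ]
scene 0.18 104 [ 0.5564 -0.2095  0.1895] [ 0.549  -0.2177  0.1801] [ 0.5595 -0.2042  0.1996]
scene 0.2 91 [ 0.5564 -0.2095  0.2076] [ 0.5459 -0.2192  0.2   ] [ 0.5615 -0.2037  0.215 ]
top 0.12 22 [ 0.548  -0.205   0.1334] [ 0.5434 -0.2091  0.1264] [ 0.5553 -0.2041  0.1398]
top 0.14 32 [ 0.5474 -0.2047  0.1536] [ 0.5434 -0.2113  0.1405] [ 0.5566 -0.2027  0.1597]
top 0.16 39 [ 0.5476 -0.204   0.1712] [ 0.5436 -0.2129  0.1608] [ 0.5551 -0.2023  0.1785]
top 0.18 49 [ 0.5482 -0.2042  0.1901] [ 0.5433 -0.2102  0.1803] [ 0.5565 -0.2022  0.1997]
top 0.2 30 [ 0.5469 -0.2038  0.2068] [ 0.5438 -0.2106  0.2013] [ 0.5564 -0.2022  0.215 ]
```

View pics/s5.png

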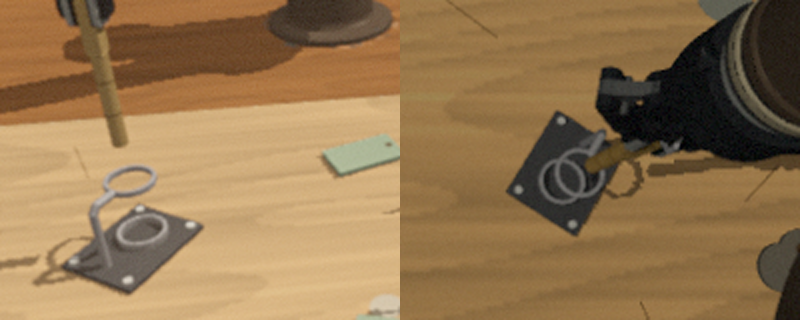

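```bash
python3 -m pendant '[{"travel":[-0.04,-0.04,0.3],"dr":[0,0,0]},{"travel":[0,0,0.4],"dr":[0,0,0]},{"travel":[0,0,0.4],"dr":[0,0,0]},{"travel":[0,0,0.4],"dr":[0,0,0]},{"travel":[0,0,0.4],"dr":[0,0,0]},{"travel":[0,0,0.4],"dr":[0,0,0]},{"travel":[0,0,0.4],"dr":[0,0,0]},{"travel":[0,0,0.4],"dr":[0,0,0]},{"travel":[0,0,0.3],"dr":[0,0,0]},{"travel":[0,0,0.3],"dr":[0,0,0]},{"travel":[0,0,0.2],"dr":[0,0,0]},{"travel":[0,0,0],"dr":[0,0,0]},{"travel":[0,0,0],"dr":[0,0,0]},{"travel":[0,0,0],"dr":[0,0,0]}]'
python3 -m pendant '[{"travel":[0,0,0.05],"dr":[0,0,0]},{"travel":[0,0,0.05],"dr":[0,0,0]},{"travel":[0,0,0],"dr":[0,0,0]},{"travel":[0,0,0],"dr":[0,0,0]}]'
python3 - <<'E'
from h import *
im=[]
for n in('scene','top'):
    p,d=arm.snapshot(n)
    a=p[130:290,130:330] if n=='scene' else p[130:290,340:540]
    im.append(cv2.resize(a[...,::-1],None,fx=2,fy=2,interpolation=2))
cv2.imwrite('pics/s6.png',np.hstack(im))
E
```

```text
time_s: 12.6
tool_pos: [0.5539, -0.2135, 0.1116]
ee_rot: [0.349, 3.121, -0.001]
force: [0.1, 0.3, 0.1]
gripper_width: 0.0125
grasp_force: 59.4
time_s: 13.0
tool_pos: [0.5534, -0.2133, 0.1085]
ee_rot: [-0.349, -3.122, 0.0]
force: [0.1, -0.4, -0.3]
gripper_width: 0.0126
grasp_force: 59.4
```

View pics/s6.png

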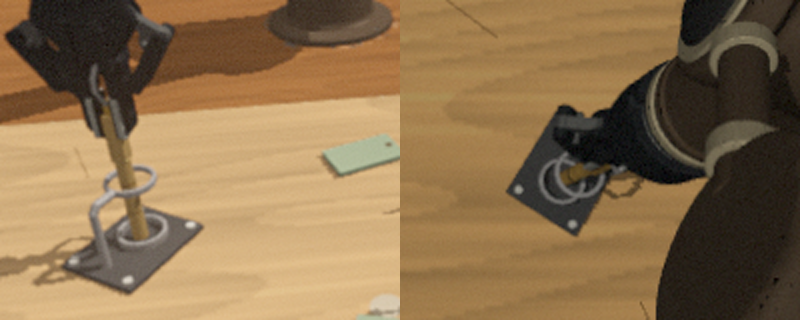

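The handle is through the ring and the foot sits within the dish; I'll go down the last couple of mm feeling for contact.

```bash
python3 -m pendant '[{"travel":[0,0,0.04],"dr":[0,0,0]},{"travel":[0,0,0.04],"dr":[0,0,0]},{"travel":[0,0,0],"dr":[0,0,0]},{"travel":[0,0,0],"dr":[0,0,0]}]'
```

```text
time_s: 13.5
tool_pos: [0.5537, -0.2134, 0.1068]
ee_rot: [0.349, 3.122, -0.0]
force: [-0.6, -0.5, 0.8]
gripper_width: 0.0125
grasp_force: 59.6
```

```bash
python3 -m pendant '[{"travel":[0,0,0.04],"dr":[0,0,0]},{"travel":[0,0,0],"dr":[0,0,0]},{"travel":[0,0,0],"dr":[0,0,0]}]'
```

```text
time_s: 13.8
tool_pos: [0.5541, -0.2136, 0.1068]
ee_rot: [0.349, 3.121, -0.001]
force: [-0.1, 0.5, 5.9]
gripper_width: 0.0125
grasp_force: 60.2
```

Contact (5.9 N up). Release, then back straight up.

```bash
python3 -m pendant '[{"travel":[0,0,0],"dr":[0,0,0]},{"travel":[0,0,0],"dr":[0,0,0]},{"travel":[0,0,0],"dr":[0,0,0]},{"travel":[0,0,0],"dr":[0,0,0]},{"travel":[0,0,0],"dr":[0,0,0]},{"travel":[0,0,0],"dr":[0,0,0]},{"travel":[0,0,0],"dr":[0,0,0]},{"travel":[0,0,0],"dr":[0,0,0]},{"travel":[0,0,-0.3],"dr":[0,0,0]},{"travel":[0,0,-0.6],"dr":[0,0,0]},{"travel":[0,0,-0.8],"dr":[0,0,0]},{"travel":[0,0,-0.8],"dr":[0,0,0]},{"travel":[0,0,-0.8],"dr":[0,0,0]},{"travel":[0,0,-0.8],"dr":[0,0,0]},{"travel":[0,0,-0.8],"dr":[0,0,0]},{"travel":[0,0,-0.5],"dr":[0,0,0]},{"travel":[0,0,0],"dr":[0,0,0]},{"travel":[0,0,0],"dr":[0,0,0]}]' 1
python3 - <<'E'
from h import *
im=[]
for n in('scene','top'):
    p,d=arm.snapshot(n)
    a=p[100:300,130:450] if n=='scene' else p[100:300,180:500]
    im.append(cv2.resize(a[...,::-1],(400,250),interpolation=2))
    P=pts(n,d,np.ones((400,640),bool)); Q=P[(np.hypot(P[:,0]-.5525,P[:,1]+.212)<.04)&(P[:,2]<.203)&(P[:,2]>.095)]
    for lo in(.1,.13,.16):
        q=Q[(Q[:,2]>lo)&(Q[:,2]<lo+.025)]
        if len(q)>3: print(n,lo,np.median(q,0).round(4))
    Q=P[(P[:,1]>.1)&(P[:,1]<.24)&(P[:,0]>.49)&(P[:,0]<.7)&(P[:,2]>.12)&(P[:,2]<.138)]
    for a,b in((.49,.555),(.555,.625),(.625,.7)):
        q=Q[(Q[:,0]>a)&(Q[:,0]<b)]; print(n,len(q),np.median(q,0).round(4) if len(q) else '')
cv2.imwrite('pics/s7.png',np.hstack(im))
E
```

```text
time_s: 15.6
tool_pos: [0.5533, -0.2133, 0.2407]
ee_rot: [0.349, 3.122, -0.0]
force: [0.5, -0.4, -0.8]
gripper_width: 0.0855
grasp_force: 0.0
scene 0.1 [ 0.5586 -0.2115  0.1145]
scene 0.13 [ 0.5584 -0.2111  0.1434]
scene 0.16 [ 0.5526 -0.2121  0.1718]
scene 65 [0.5291 0.1785 0.1281]
scene 0 
scene 101 [0.6651 0.1454 0.1293]
top 0.1 [ 0.5497 -0.2074  0.1143]
top 0.13 [ 0.5491 -0.2073  0.1485]
top 0.16 [ 0.5533 -0.2116  0.1684]
top 27 [0.5209 0.1763 0.1292]
top 0 
top 44 [0.6538 0.144  0.1285]
```

View pics/s7.png

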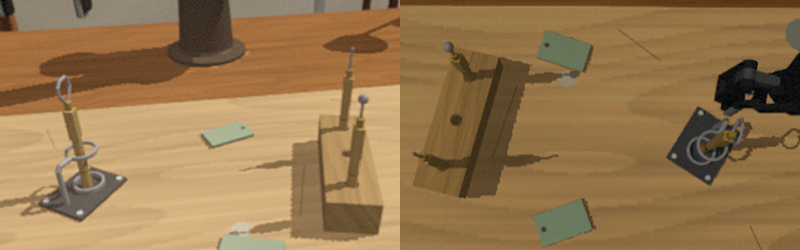

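The loop tool stands upright through the ring with the gripper well above it, and the needle and ball tools are unmoved in the block.

```bash
python3 -c "
from plant import arm; print(arm.sign_off())"
```

```text
the job is handed in; nothing more can be done
None
```

The trimming loop is standing upright through the eyelet with its foot in the dish, released. The needle and ball tools are still in place in the block. I handed the job in at about 16 s on the robot's clock, and no verdict came back.

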